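# Find and press the hidden catch of a bathroom console

## Robot

A 6-joint arm with a two-finger parallel gripper is mounted at the origin on the work surface. World frame = base frame: x ahead of the robot, y to its left, z up, the work surface at z = 0. Lengths are in m, angles in degrees, forces in N, time in s.
With the tool pointing down it reaches from about 0.275 to 0.75 m from the base axis. Payload 10.2 kg.
Tool frame: the origin (TCP) lies on the centre line of the jaws, within the pads' length; the fingertips stand 8 mm ahead of it and the grasp point (between the pads) lies 11 mm behind it (env.tip_reach is the distance from the TCP to the fingertips, in m); z points along the fingers, y is the line along which they close (so a half turn about z gives the same grasp; the last joint's range is limited). The gripper opens to 85 mm and grips with 20 to 120 N. Pads are 22 mm wide; open, the fingers measure 114 mm over their backs; the gripper's body (76 mm by 85 mm) begins 54 mm behind the grasp point. The pads swing forward as they close: fully open they stand 13 mm farther back than shut.
Start: joints at [-86.31, 17.928, 85.812, -0, 76.261, -12.8], TCP at [0.149, -0.503, 0.239] pointing down, gripper open.
Joint ranges: [-168.41, 168.41], [-55.51, 124.54], [10.69, 146.95], [-70.63, 250.63], [1, 178], [-165.06, 165.06]. Speed limits (degrees/s): [136.94, 136.94, 172.46, 180, 180, 180].

## Interface

Orientations are given as [roll, pitch, yaw] about the fixed x, y, z axes, in that order (R = Rz(yaw) Ry(pitch) Rx(roll)).
In Python, from station import env gives the robot as it stands.
- The arm moves only by the shell command python3 -m creep 'ROWS'. ROWS is a JSON object of lists of equal length, an entry for each row: "dp": the shift along the tool's x, y, z in m, a list of three; "twist": the turn, a rotation vector about the tool's x, y, z in degrees, a list of three; "grip": the finger opening in m, from 0 to 0.0854. In form: {"dp": [[x, y, z], ...], "twist": [[wx, wy, wz], ...], "grip": [grip, ...]}. A call has 1 to 12 rows; each row shifts and turns the commanded pose from where the row before left it, along the tool's axes as they then stand; what a row does not reach is not made up. A row lasts 1/8 s, in which the tool goes at most 62.5 mm and 10.7 degrees, less where a joint would pass 70% of its speed; a pose out of reach is approached as far as the arm can. A call is refused whole if a number of a shift passes 0.0625 or a number of a turn 10.7, either way. A call with a gripper value outside its range is refused whole. The fingers move at their own pace and stop on an object; the grip force is fixed at half the most. Time passes only in rows, so rows that do not move let the fingers close. It gives the time, the measured TCP pose, the force, the opening and the grip force at its end, in the units of the state.
- env.state(): the state, without advancing time (a new reading comes with each control period).
- env.grab_frame(name): name is "scene" or "top"; returns a dict with "frame" (400x640x3 uint8, red, green, blue), "z_map" (400x640 float32, m along the optical axis (not along the pixel's ray), 0 where there is no reading), "fx", "fy", "cx", "cy" (pixels), "xyz" and "orientation" of the camera in the world. Camera axes: x right, y down, z forward; pixel columns grow to the right and rows downward; lengths in m; the calibration is good to about 2 mm. A picture is of the moment at which its call begins.
- env.job_done(): hands the job in; it is judged then, once.
Trained networks look in a picture, given as the dict that the camera call returned (one of the last four; its "shot" number tells which), for a name from the list of things; names that differ only in an ending like _2 or _b are one class to them, and where a whole thing is asked for, a point or a joint stands for the part that bears it (a point fixed in the world has none). Each returns a list of dicts, best first, with "confidence" (0 to 1); they miss things now and then, are a little off and sometimes report something else, mostly with a low value. They report only what shows in the picture. A call takes as long as a camera call.
- env.find_in(picture, name): "point" ([x, y, z] in m, in world coordinates, good to about 4 mm: the middle of the surface that is visible of it).
- env.mark_of(picture, name): "point" ([x, y, z] in m, in world coordinates, good to about 4 mm: a listed point, or the origin of a listed thing).
The state is a dict: "clock": time; "joint_positions": joint angles; "joint_velocities": joint speeds; "tau": joint torques, N m; "position": TCP position; "tool_rot": TCP orientation; "contact_force": force on the tool from outside, world axes, zero at the start; "ft_torque": the same for the moment, N m; "gripper_width": opening from 0.0 (shut) to 1.0 (fully open); "finger_force": force on a finger pad.
Only numpy, scipy, OpenCV 4.12 (cv2) and the standard library are available. Lean on these libraries where they do the work, as an engineer would, in place of code of your own. Each camera call takes 0.05 s, during which the arm holds its last target. There are 200 camera calls.

## Task

One of the four identical round covers set flush in the front panel of the white console is really its hidden catch; the others are dummies that do not give. Feel with closed fingertips from cover to cover for the one that gives, and press it fully home so that the wooden flap pops up and stays ajar, then take the hand away. Press only: do not touch the flap or pull it up, and leave the toiletries standing where they are.

Things in the scene. Friction and masses are not known exactly. Their poses are not given: they have to be found in the camera images.
- console: White console fixed to the counter, 260 x 340 x 50 mm (x, y, z). Origin: centre of its underside; +x to its back, away from the robot, +y along its length, z up. Front panel, flat, 50 mm above the counter: a row along y of four white 80 mm square inlays, a round grey cover in each. Behind: flap (x -19 to 80 mm), then a ledge with two toiletries.
- cover0 (a point): Centre of the top of the round cover (49 mm diameter, in a 51 mm hole, top flush with the panel) at x = -85, y = -120 mm of the console; axes as the console. Catch or dummy: all look alike, and the place changes from run to run. A dummy is rigid; the catch sinks 8 mm under 4 to 5 N.
- cover1 (a point): Centre of the top of the round cover (49 mm diameter, in a 51 mm hole, top flush with the panel) at x = -85, y = -40 mm of the console; axes as the console. Catch or dummy: all look alike, and the place changes from run to run. A dummy is rigid; the catch sinks 8 mm under 4 to 5 N.
- cover2 (a point): Centre of the top of the round cover (49 mm diameter, in a 51 mm hole, top flush with the panel) at x = -85, y = 40 mm of the console; axes as the console. Catch or dummy: all look alike, and the place changes from run to run. A dummy is rigid; the catch sinks 8 mm under 4 to 5 N.
- cover3 (a point): Centre of the top of the round cover (49 mm diameter, in a 51 mm hole, top flush with the panel) at x = -85, y = 120 mm of the console; axes as the console. Catch or dummy: all look alike, and the place changes from run to run. A dummy is rigid; the catch sinks 8 mm under 4 to 5 N.
- catch (a joint): How far the catch is pressed in, m: 0 flush, 0.008 fully home. It has no return spring and stays where it is left.
- flap: Light wooden flap 98 x 316 x 4 mm over the console's compartment, flush with the panel when shut. Origin on its hinge, along y at x = 80, z = 50 mm of the console; it reaches 99 mm from there towards the robot (-x); z: normal of its upper face. Linked to the catch: as that sinks 8 mm the flap's front edge rises by 0.4 rad (39 mm), and stays.
- cream: Bystander, loose: white cream jar with blue lid, 48 mm diameter, 45 mm tall, on the console's back ledge. Origin at the centre of its underside.
- serum: Bystander, loose: amber glass bottle with black cap, 32 mm diameter, 70 mm tall, on the console's back ledge. Origin at the centre of its underside.
- dispenser: Bystander, loose: green soap dispenser with white pump, 68 mm diameter, 164 mm tall, on the counter beside the console's -y end. Origin at the centre of its underside.
- tumbler: Bystander, loose: blue ceramic tumbler, 72 mm diameter, 95 mm tall, on the counter beside the console's +y end. Origin at the centre of its underside.
- spray: Bystander, loose: aluminium spray can with white cap, 48 mm diameter, 150 mm tall, on the right of the counter. Origin at the centre of its underside.
- carton: Bystander, loose: red toothpaste carton lying flat, 40 x 170 x 34 mm (x, y, z). Origin at the centre of its underside.
- soap: Bystander, loose: yellow soap bar, 55 x 85 x 26 mm (x, y, z). Origin at the centre of its underside.

How it is judged (in metres and radians):
On the way:
1. the catch is pressed home under the fingers (value of joint catch above 0.006 m and contact force between the fingers and anything else above 0.5 N), for 0.05 s.
At the end, for the whole second after the job is handed in: The catch is at least 6 of its 8 mm in, the flap stands ajar and still by at least 0.27 rad, and every toiletry is within 30 mm of where it began (value of joint catch above 0.006 m and angle between flap's own z axis and vertical above 0.27 rad and angular speed of flap below 0.1 rad/s and distance of each of cream, serum, dispenser, tumbler, spray, carton, soap from where it was at the start of the episode below 0.03 m); the robot touches nothing.
It fails at once if the flap is pushed or pulled by the hand (over 2 N) (contact force between any of the fingers, the arm and flap above 2 N).
It fails at once if a toiletry is pushed, lifted or carried more than 30 mm (distance of any of cream, serum, dispenser, tumbler, spray, carton, soap from where it was at the start of the episode above 0.03 m).
It also fails if it takes over 48 s, if anything falls off the work surface, if the arm or the gripper's body presses on something with over 40 N, if the wrist force passes 120 N, or if a joint passes its speed limit or range.

## Working session

There is one attempt and no reset: what is moved stays moved. The work goes in short steps, Python scripts to look and compute and a shell command to move; the robot and the scene stay as the last step left them, time stands still between calls to the robot, and variables do not carry over. Pictures are saved under pics/ and viewed, at most 10 in all, crops included, and the job is handed in when it is done.

```bash
mkdir -p pics; python3 - <<'E'
from station import env
import cv2
for n in ("top","scene"):
    p=env.grab_frame(n); cv2.imwrite(f"pics/{n}0.png",p["frame"][:,:,::-1])
    print(n,p["xyz"],p["orientation"],p["fx"])
    for k in ["console","cover0","cover1","cover2","cover3","flap","dispenser","tumbler","spray","carton","soap"]:
        print(k,[(([round(float(v),3) for v in r["point"]]),round(r["confidence"],2)) for r in env.mark_of(p,k)[:4]])
s=env.state(); print(s["position"],s["tool_rot"],s["clock"],s["contact_force"],env.tip_reach)
E
```

```text
top [ 0.37255324 -0.0691528   1.27400883] [-172.9697227     0.70967099  -91.47096655] 439.93915211691825
console [([0.555, 0.035, -0.001], 0.84)]
cover0 [([0.503, -0.106, 0.048], 0.97), ([0.45, 0.128, 0.048], 0.89), ([0.465, 0.051, 0.046], 0.86), ([0.489, -0.028, 0.051], 0.66)]
cover1 [([0.503, -0.106, 0.048], 0.97), ([0.45, 0.128, 0.048], 0.89), ([0.465, 0.051, 0.046], 0.86), ([0.489, -0.028, 0.051], 0.66)]
cover2 [([0.503, -0.106, 0.048], 0.97), ([0.45, 0.128, 0.048], 0.89), ([0.465, 0.051, 0.046], 0.86), ([0.489, -0.028, 0.051], 0.66)]
cover3 [([0.503, -0.106, 0.048], 0.97), ([0.45, 0.128, 0.048], 0.89), ([0.465, 0.051, 0.046], 0.86), ([0.489, -0.028, 0.051], 0.66)]
flap [([0.641, 0.046, 0.047], 0.71), ([0.505, -0.104, 0.048], 0.58), ([0.488, -0.025, 0.05], 0.18)]
dispenser [([0.671, -0.208, -0.002], 0.91)]
tumbler [([0.472, 0.278, 0.001], 0.7)]
spray [([0.6, -0.484, 0.001], 0.56)]
carton [([0.317, 0.337, 0.001], 0.88)]
soap [([0.467, 0.051, 0.05], 0.74), ([0.318, -0.34, 0.004], 0.56), ([0.642, 0.046, 0.049], 0.46)]
scene [0.91026835 0.50283463 1.05642276] [-145.46148908   -0.4035
[... 337 characters left out ...]
), ([0.503, -0.108, 0.052], 0.65)]
cover2 [([0.468, 0.049, 0.052], 0.85), ([0.451, 0.13, 0.047], 0.76), ([0.489, -0.029, 0.054], 0.7), ([0.503, -0.108, 0.052], 0.65)]
cover3 [([0.468, 0.049, 0.052], 0.85), ([0.451, 0.13, 0.047], 0.76), ([0.489, -0.029, 0.054], 0.7), ([0.503, -0.108, 0.052], 0.65)]
flap [([0.678, -0.012, 0.05], 0.17)]
dispenser [([0.675, -0.206, 0.0], 0.72), ([0.598, -0.488, 0.001], 0.61)]
tumbler [([0.471, 0.279, 0.003], 0.9)]
spray [([0.599, -0.487, 0.003], 0.92)]
carton [([0.318, 0.335, -0.004], 0.65)]
soap [([0.314, -0.343, 0.002], 0.81)]
[ 0.14899948 -0.50342887  0.2392933 ] [ 1.79999653e+02 -1.06276046e-03  1.64884439e+01] 1.2 [ 0.21545615 -0.1162369  -0.14025817] 0.008
```

View pics/top0.png

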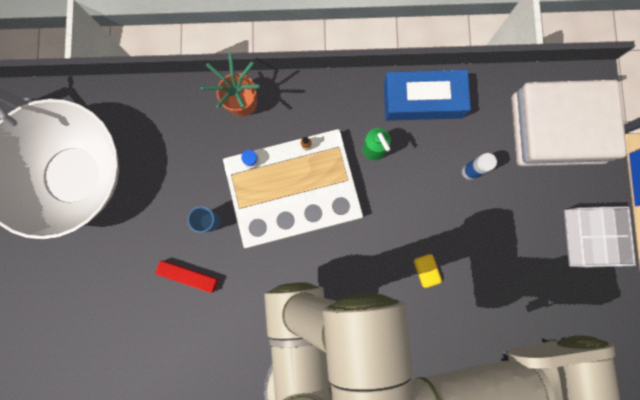

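View pics/scene0.png

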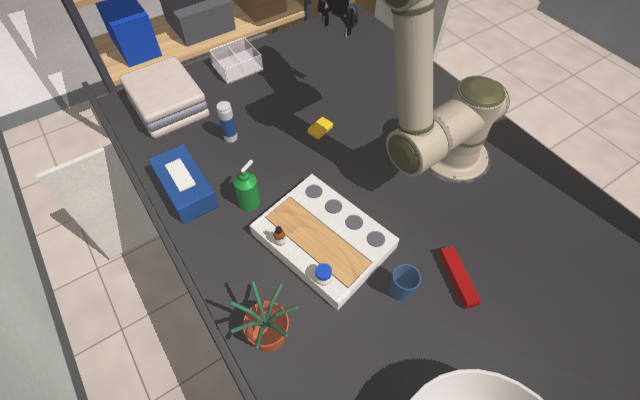

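The top view shows the four covers at about (341,206), (313,213), (285,220) and (257,228) px. The flap lies behind them and the dispenser at (376,143). The covers sit 0.242 m apart end to end (0.240 expected) at z≈0.05, and the console yaw is about 12.5°. I'll close the gripper, turn 4° and travel to above cover0.

```bash
python3 -m creep '{"dp":[[0,0,0],[0.043,-0.031,0],[0.043,-0.031,0],[0.043,-0.031,0],[0.043,-0.031,0],[0.043,-0.031,0],[0.043,-0.031,0],[0.043,-0.031,0],[0.043,-0.031,0],[0.043,-0.031,0],[0.043,-0.031,0],[0,0,0]],"twist":[[0,0,4],[0,0,0],[0,0,0],[0,0,0],[0,0,0],[0,0,0],[0,0,0],[0,0,0],[0,0,0],[0,0,0],[0,0,0],[0,0,0]],"grip":[0,0,0,0,0,0,0,0,0,0,0,0]}'
```

```text
clock: 2.7
position: [0.503, -0.1054, 0.239]
tool_rot: [-180.0, -0.0, 12.7]
contact_force: [-0.4, -0.0, -0.3]
gripper_width: -0.002
finger_force: 0.0
```

```bash
python3 -m creep '{"dp":[[0,0.001,0.04],[0,0,0.04],[0,0,0.04],[0,0,0.04],[0,0,0.007],[0,0,0]],"twist":[[0,0,0],[0,0,0],[0,0,0],[0,0,0],[0,0,0],[0,0,0]],"grip":[0,0,0,0,0,0]}'
python3 -m creep '{"dp":[[0,0,0.002],[0,0,0.002],[0,0,0.002],[0,0,0.002],[0,0,0.001],[0,0,0]],"twist":[[0,0,0],[0,0,0],[0,0,0],[0,0,0],[0,0,0],[0,0,0]],"grip":[0,0,0,0,0,0]}'
```

```text
clock: 3.45
position: [0.5022, -0.1094, 0.0732]
tool_rot: [180.0, -0.0, 12.5]
contact_force: [-0.7, -0.4, 1.1]
gripper_width: 0.004
finger_force: 0.0
clock: 4.2
position: [0.502, -0.1087, 0.0632]
tool_rot: [-180.0, 0.0, 12.5]
contact_force: [-1.3, -1.0, 0.3]
gripper_width: -0.0
finger_force: 0.0
```

```bash
python3 -m creep '{"dp":[[0,0,0.002],[0,0,0.002],[0,0,0.001],[0,0,0]],"twist":[[0,0,0],[0,0,0],[0,0,0],[0,0,0]],"grip":[0,0,0,0]}'
python3 -m creep '{"dp":[[0,0,0.001],[0,0,0]],"twist":[[0,0,0],[0,0,0]],"grip":[0,0]}'
python3 -m creep '{"dp":[[0,0,0.001],[0,0,0]],"twist":[[0,0,0],[0,0,0]],"grip":[0,0]}'
```

```text
clock: 4.7
position: [0.502, -0.1087, 0.0582]
tool_rot: [-180.0, 0.0, 12.5]
contact_force: [0.1, -0.3, -0.6]
gripper_width: -0.0
finger_force: 0.0
clock: 4.95
position: [0.5021, -0.1088, 0.0581]
tool_rot: [180.0, -0.0, 12.5]
contact_force: [-3.4, 0.9, 8.5]
gripper_width: -0.001
finger_force: 4.3
clock: 5.2
position: [0.5021, -0.1088, 0.058]
tool_rot: [180.0, -0.0, 12.5]
contact_force: [-8.0, 2.9, 19.7]
gripper_width: -0.001
finger_force: 9.8
```

Cover0 is rigid: 20 N with no movement. Next is cover1.

```bash
python3 -m creep '{"dp":[[0,0,-0.012],[0,-0.041,0],[0,-0.041,0],[0,0,0],[0,0,0.008],[0,0,0]],"twist":[[0,0,0],[0,0,0],[0,0,0],[0,0,0],[0,0,0],[0,0,0]],"grip":[0,0,0,0,0,0]}'
python3 -m creep '{"dp":[[0,0,0.001],[0,0,0.001],[0,0,0.001],[0,0,0]],"twist":[[0,0,0],[0,0,0],[0,0,0],[0,0,0]],"grip":[0,0,0,0]}'
```

```text
clock: 5.95
position: [0.4842, -0.0294, 0.0596]
tool_rot: [-180.0, 0.1, 12.4]
contact_force: [0.0, -0.1, 0.2]
gripper_width: 0.0
finger_force: 0.0
clock: 6.45
position: [0.4844, -0.029, 0.0581]
tool_rot: [180.0, -0.0, 12.5]
contact_force: [-2.9, -0.8, 9.1]
gripper_width: 0.001
finger_force: 4.6
```

Cover1 is rigid too: 9 N and it stays flush. Next is cover2.

```bash
python3 -m creep '{"dp":[[0,0,-0.011],[0.001,-0.04,0],[0,-0.04,0],[0,0,0],[0,0,0.008],[0,0,0]],"twist":[[0,0,0],[0,0,0],[0,0,0],[0,0,0],[0,0,0],[0,0,0]],"grip":[0,0,0,0,0,0]}'
python3 -m creep '{"dp":[[0,0,0.001],[0,0,0.001],[0,0,0.001],[0,0,0]],"twist":[[0,0,0],[0,0,0],[0,0,0],[0,0,0]],"grip":[0,0,0,0]}'
```

```text
clock: 7.2
position: [0.4678, 0.0489, 0.0597]
tool_rot: [-180.0, 0.1, 12.4]
contact_force: [-0.7, -0.1, -1.1]
gripper_width: 0.002
finger_force: 0.0
clock: 7.7
position: [0.4681, 0.0493, 0.058]
tool_rot: [180.0, -0.0, 12.5]
contact_force: [-3.9, -1.9, 9.6]
gripper_width: -0.0
finger_force: 4.9
```

Cover2 is rigid as well, so cover3 should be the catch.

```bash
python3 -m creep '{"dp":[[0,0,-0.011],[0,-0.04,0],[0,-0.04,0],[0,0,0],[0,0,0.008],[0,0,0]],"twist":[[0,0,0],[0,0,0],[0,0,0],[0,0,0],[0,0,0],[0,0,0]],"grip":[0,0,0,0,0,0]}'
python3 -m creep '{"dp":[[0,0,0.001],[0,0,0.001],[0,0,0.001],[0,0,0]],"twist":[[0,0,0],[0,0,0],[0,0,0],[0,0,0]],"grip":[0,0,0,0]}'
```

```text
clock: 8.45
position: [0.4506, 0.1269, 0.0597]
tool_rot: [-180.0, 0.1, 12.4]
contact_force: [-0.0, -0.2, -0.2]
gripper_width: -0.001
finger_force: 0.0
clock: 8.95
position: [0.4508, 0.1276, 0.0574]
tool_rot: [180.0, -0.0, 12.5]
contact_force: [0.1, -0.3, 2.2]
gripper_width: 0.003
finger_force: 0.8
```

It gives at low force, so I'll press it home.

```bash
python3 -m creep '{"dp":[[0,0,0.001],[0,0,0.001],[0,0,0.001],[0,0,0.001],[0,0,0.001],[0,0,0.001],[0,0,0.001],[0,0,0.001],[0,0,0]],"twist":[[0,0,0],[0,0,0],[0,0,0],[0,0,0],[0,0,0],[0,0,0],[0,0,0],[0,0,0],[0,0,0]],"grip":[0,0,0,0,0,0,0,0,0]}'
```

```text
clock: 10.07
position: [0.4508, 0.1278, 0.0499]
tool_rot: [180.0, -0.0, 12.5]
contact_force: [-2.3, -4.2, 13.4]
gripper_width: -0.002
finger_force: 6.5
```

It is home at z 0.0499 against the stop with 13 N. I'll retreat straight up and then back.

```bash
python3 -m creep '{"dp":[[0,0,-0.005],[0,0,-0.01],[0,0,-0.02],[0,0,-0.04],[0,0,-0.04],[0,0,-0.04],[-0.03,0.02,-0.01],[-0.03,0.03,0],[-0.02,0.03,0],[0,0,0],[0,0,0]],"twist":[[0,0,0],[0,0,0],[0,0,0],[0,0,0],[0,0,0],[0,0,0],[0,0,0],[0,0,0],[0,0,0],[0,0,0],[0,0,0]],"grip":[0,0,0,0,0,0,0,0,0,0,0]}'
python3 - <<'E'
from station import env
import cv2
p=env.grab_frame("scene"); cv2.imwrite("pics/scene1.png",p["frame"][:,:,::-1])
E
```

```text
clock: 11.45
position: [0.39, 0.0328, 0.2145]
tool_rot: [-180.0, -0.0, 12.5]
contact_force: [0.0, 0.7, 0.3]
gripper_width: -0.001
finger_force: 0.0
```

View pics/scene1.png

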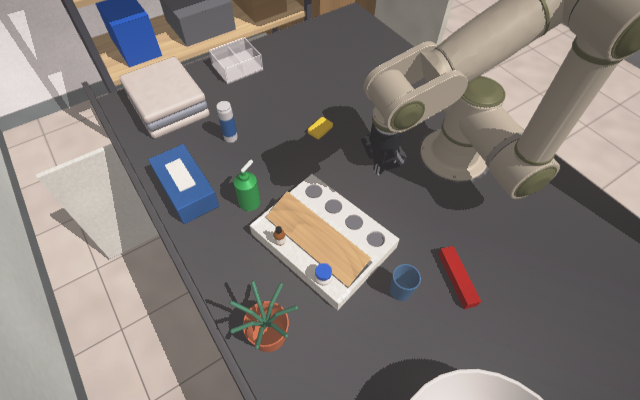

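The flap at (318,238) px has changed little in this view, while the toiletries stand where they were. I'll check its tilt from the depth map.

```bash
python3 - <<'E'
from station import env
import numpy as np
from scipy.spatial.transform import Rotation as R
c,s=np.cos(np.radians(12.5)),np.sin(np.radians(12.5))
o=np.array([.4773,.0109])+.085*np.array([c,s])
for n in ("scene","top"):
    p=env.grab_frame(n); z=p["z_map"]; v,u=np.indices(z.shape)
    P=np.stack([(u-p["cx"])/p["fx"]*z,(v-p["cy"])/p["fy"]*z,z],-1)@R.from_euler("xyz",p["orientation"],degrees=True).as_matrix().T+p["xyz"]
    d=P[...,:2]-o; x=d[...,0]*c+d[...,1]*s; y=-d[...,0]*s+d[...,1]*c
    for a in range(-30,90,10):
        m=(x>a/1e3)&(x<a/1e3+.01)&(abs(y)<.13)&(z>0)
        if m.sum(): print(n,a,m.sum(),np.round(np.percentile(P[m][:,2],[10,50,90])*1000))
    m=(x>-.11)&(x<-.06)&(z>0)
    for yy in (-.12,-.04,.04,.12):
        k=(np.hypot(x+.085,y-yy)<.015)&(z>0); print("cover",yy,np.median(P[k][:,2]) if k.any() else None)
E
```

```text
scene -30 7 [51. 52. 54.]
scene -20 86 [85. 87. 90.]
scene -10 346 [82. 85. 88.]
scene 0 346 [78. 81. 84.]
scene 10 345 [74. 77. 80.]
scene 20 348 [69. 72. 76.]
scene 30 354 [65. 68. 71.]
scene 40 344 [61. 64. 67.]
scene 50 353 [56. 60. 63.]
scene 60 382 [22. 56. 59.]
scene 70 237 [49. 52. 55.]
scene 80 205 [47. 50. 94.]
cover -0.12 0.04980042803660123
cover -0.04 0.0497889585518374
cover 0.04 0.04960712178277926
cover 0.12 0.042057675602183764
top -30 229 [47. 50. 53.]
top -20 412 [19. 23. 89.]
top -10 522 [19. 83. 87.]
top 0 317 [78. 81. 84.]
top 10 308 [74. 77. 80.]
top 20 303 [69. 72. 76.]
top 30 301 [65. 68. 71.]
top 40 301 [61. 64. 68.]
top 50 290 [56. 60. 63.]
top 60 291 [52. 56. 59.]
top 70 254 [47. 52. 55.]
top 80 407 [42. 50. 87.]
cover -0.12 0.05040761633198376
cover -0.04 0.049802091601321985
cover 0.04 0.04940554817596832
cover 0.12 None
```

The slope is about 0.4 rad and the catch is 8 mm in, so I'm handing in.

```bash
python3 -c "
from station import env
print(env.job_done())"
```

```text
the job is handed in; nothing more can be done
None
```

Cover3 was the catch: I pressed it about 8 mm home, the flap stands ajar at about 0.4 rad by the depth map, the toiletries look undisturbed in the picture, the hand is clear, and the job is handed in (no verdict was returned).

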